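Pair the cooker hood's radio receiver with its handset

ROBOT

A 6-joint arm with a two-finger parallel gripper is mounted at the origin on a cart in front of the work surface, level with it; the furniture and walls round the work are solid. World frame = base frame: x ahead of the robot, y to its left, z up, the work surface at z = 0. Lengths are in mm, angles in rad, forces in N, time in s.
With the tool pointing down it reaches from about 350 to 775 mm from the base axis. Payload 7.3 kg.
Tool frame: the origin (TCP) lies at the very end of the fingers, on their centre line; the grasp point (between the pads) lies 19 mm behind it; z points along the fingers, y is the line along which they close (so a half turn about z gives the same grasp; the last joint's range is limited). The gripper opens to 92 mm and grips with 3 to 60 N. Pads are 19 mm wide; open, the fingers measure 130 mm over their backs; the gripper's body (75 mm by 190 mm) begins 47 mm behind the grasp point.
Start: joints at [1.026, 0.342, 1.524, -0, 1.275, -0.146], TCP at [203.852, 483.828, 226.741] pointing down, gripper open.
Joint ranges: [-2.53, 2.53], [-0.77, 2.02], [0.04, 2.7], [-1, 4.14], [0.28, 2.66], [-3.11, 3.11]. Speed limits (rad/s): [2.57, 2.57, 3.14, 3.14, 3.14, 3.14].

INTERFACE

Orientations are given as [roll, pitch, yaw] about the fixed x, y, z axes, in that order (R = Rz(yaw) Ry(pitch) Rx(roll)).
In Python, from plant import get_obs, vision, workorder gives the robot as it stands.
- The arm moves only by the shell command python3 -m pendant 'ROWS' [OPENING]. ROWS is a JSON object of lists of equal length, an entry for each row: "dp": the shift along the tool's x, y, z in m, a list of three; "rotation": the turn, a rotation vector about the tool's x, y, z in rad, a list of three. A call has 1 to 8 rows; each row is the pose to reach, as a shift and turn from the pose commanded when the call began, along the tool's axes at that moment; what a row does not reach only later rows make up. A row lasts 1/8 s, in which the tool goes at most 62.5 mm and 10.7 degrees, less where a joint would pass 70% of its speed; a pose out of reach is approached as far as the arm can. A call with a gripper value outside its range is refused whole. OPENING is the finger opening in m, from 0 to 0.0918, set as the call begins (- or left out, the last holds). The fingers move at their own pace and stop on an object; the grip force is fixed at half the most. Time passes only in rows, so rows that repeat a pose let the fingers close. It gives the time, the measured TCP pose, the force, the opening and the grip force at its end, in the units of the state.
- get_obs(): the state, without advancing time (a new reading comes with each control period).
- vision.capture(name): name is "scene" or "top" or "wrist"; returns a dict with "pixels" (400x640x3 uint8, red, green, blue), "vfov" (degrees; the focal length in pixels is half the picture's height over the tangent of half this angle, whatever the lens; pixels are square), "cx", "cy" (the principal point, pixels), "pose" (4x4, takes a point from camera to world coordinates); the wrist camera has in their place "T_tool_cam" (4x4, takes a point from camera to tool coordinates, whose origin is the TCP and whose axes are the flange's). Camera axes: x right, y up, looking along -z (the intrinsics and any distortion apply to the point x, -y, -z); pixel columns grow to the right and rows downward; lengths in mm; the calibration is good to about 2 mm. A picture is of the moment at which its call begins: read the wrist's pose just before it. There is no depth.
- workorder.close_job(): hands the job in; it is judged then, once.
The state is a dict: "time": time; "joint_positions": joint angles; "dq": joint speeds; "tau": joint torques, N m; "tool_pos": TCP position; "tcp_rot": TCP orientation; "contact_force": force on the tool from outside, world axes, zero at the start; "moment": the same for the moment, N m; "grip_width": finger opening in mm; "finger_force": force on a finger pad.
Only numpy, scipy, OpenCV 4.12 (cv2) and the standard library are available. Lean on these libraries where they do the work, as an engineer would, in place of code of your own. Each camera call takes 0.05 s, during which the arm holds its last target. There are 200 camera calls.

TASK

Pair the cooker hood's radio receiver with its handset: take the small screwdriver from the wooden block and use its tip, not the fingers, to set the receiver's five code switches to the same on-off pattern as the five in the back of the handset, without touching the handset, then stand the screwdriver back in the middle hole of its block. Set the run-on dial to three clicks clockwise from its red end stop, and close the flap over the switches. Leave the other things on the worktop where they are.

Things in the scene. Friction and masses are not known exactly. Their poses are not given: they have to be found in the camera images.
- receiver: white radio receiver box of a cooker hood, 100 mm deep (x), 180 wide (y), 42 high; it does not move. Origin: centre of its underside; x points from its front (vent slots, towards the robot) to its back, y to its left, z up. On top: dial on the left; on the right an open switch compartment, 62 (y) x 46 (x) mm, 14 deep, centre at x 0, y -43 mm
- code_bank: blue block with the receiver's five white rockers, 26 x 50 mm. Origin: middle of its underside, 28 mm above the worktop; x points to the ON edge (white line), y to switch 1 (red dot). Rockers are 6 mm wide (y), 16 long (x), 8 apart, and rock about pivots 7 mm above the origin. 6 mm from its middle a raised end's top is 4.6 mm above the pivot and goes down to 1.1 mm
- handset: black remote control, 150 mm long (x), 60 wide (y), 22 high, lying back up without its battery cover, two green cells showing; loose. Origin: centre of its underside. A switch bank like the receiver's lies at its +x end, centre at x = 44 mm, rocker pivots 16.5 mm above the worktop; x points to its ON edge (white line), y to switch 1 (red dot). Only to be read
- driver: small flat screwdriver standing tip down in the middle hole of the wooden block: 112 mm long, 35 g, red handle 13 mm across from 42 to 106 mm above the tip, then a black cap; blade 3.6 mm across, 42 mm long. Origin: the tip; z points along it to the cap (up). The handle's shoulder (14 mm across) rests on the block's top, so the tip is 6 mm above the worktop
- driver_grip (a point): point on the screwdriver's axis 85 mm above the tip, good to grip from above with 20 N, the fingers either side
- driver_block: light wooden block, 44 mm (x) by 100 mm (y), 48 mm high, that does not move, with three holes in a row along y, 30 mm apart; the outer two are empty. Origin: centre of its underside
- driver_hole (a point): mouth of the middle hole, at the middle of the block's top, 48 mm above the worktop; the hole is 10 mm across and 45 mm deep
- run_dial_grip (a point): point on the axis of the receiver's round black run-on dial, 65 mm above the worktop, to grip from above. Dial 34 mm across; its top is 67 mm and the receiver's top 42 mm above the worktop. It lies at x -2, y +46 mm of the receiver
- run_dial (a joint): turn of the run-on dial in rad, clockwise seen from above; 0 = end stop, its white pointer at the red dot towards the receiver's left. One click = 0.42 rad; eight dots mark the positions, the last (2.94 rad) is the other stop. It springs into the nearest click; about 0.03 N m turns it over
- flap (a joint): grey flap of the switch compartment, 70 mm wide, 58 mm from hinge to free edge, 3 thick, 30 g. 0 = shut, lying on the receiver's top; 1.9 rad = open, leaning back on its stop. Hinge along the receiver's y on the compartment's far side, at x 27.5, y -43 mm, 44 mm above the worktop. Once pushed from behind past upright (1.57) it sinks shut by itself within a second
- flap_edge (a point): middle of the flap's free edge
- battery_cover: black cover plate of the handset, 92 x 50 x 4 mm, loose, laid aside; origin: centre of its underside
- mug: white mug with a handle, 92 mm across, 95 mm high, behind the work; origin: centre of its underside; a bystander
- spice: spice jar with a dark cap, 41 mm across, 105 mm high, behind the work; origin: centre of its underside; a bystander
- code1 (a joint): rocker switch 1 of the receiver's five (1 at the red dot, 5 at the other end). +0.30 rad = ON: its end at the white line is down and an orange flag shows at its other, raised end. -0.30 = OFF: its end at the white line is up, no flag. It snaps over the middle to either side. Centre at y = 16 mm of code_bank. About 0.6 N on the raised end tips it over to a firm stop; press with 3 to 6 N
- remote1 (a joint): rocker switch 1 of the handset's five (1 at the red dot, 5 at the other end). +0.30 rad = ON: its end at the white line is down and an orange flag shows at its other, raised end. -0.30 = OFF: its end at the white line is up, no flag. It snaps over the middle to either side
- code2 (a joint): rocker switch 2 of the receiver's five (1 at the red dot, 5 at the other end). +0.30 rad = ON: its end at the white line is down and an orange flag shows at its other, raised end. -0.30 = OFF: its end at the white line is up, no flag. It snaps over the middle to either side. Centre at y = 8 mm of code_bank. About 0.6 N on the raised end tips it over to a firm stop; press with 3 to 6 N
- remote2 (a joint): rocker switch 2 of the handset's five (1 at the red dot, 5 at the other end). +0.30 rad = ON: its end at the white line is down and an orange flag shows at its other, raised end. -0.30 = OFF: its end at the white line is up, no flag. It snaps over the middle to either side
- code3 (a joint): rocker switch 3 of the receiver's five (1 at the red dot, 5 at the other end). +0.30 rad = ON: its end at the white line is down and an orange flag shows at its other, raised end. -0.30 = OFF: its end at the white line is up, no flag. It snaps over the middle to either side. Centre at y = 0 mm of code_bank. About 0.6 N on the raised end tips it over to a firm stop; press with 3 to 6 N
- remote3 (a joint): rocker switch 3 of the handset's five (1 at the red dot, 5 at the other end). +0.30 rad = ON: its end at the white line is down and an orange flag shows at its other, raised end. -0.30 = OFF: its end at the white line is up, no flag. It snaps over the middle to either side
- code4 (a joint): rocker switch 4 of the receiver's five (1 at the red dot, 5 at the other end). +0.30 rad = ON: its end at the white line is down and an orange flag shows at its other, raised end. -0.30 = OFF: its end at the white line is up, no flag. It snaps over the middle to either side. Centre at y = -8 mm of code_bank. About 0.6 N on the raised end tips it over to a firm stop; press with 3 to 6 N
- remote4 (a joint): rocker switch 4 of the handset's five (1 at the red dot, 5 at the other end). +0.30 rad = ON: its end at the white line is down and an orange flag shows at its other, raised end. -0.30 = OFF: its end at the white line is up, no flag. It snaps over the middle to either side
- code5 (a joint): rocker switch 5 of the receiver's five (1 at the red dot, 5 at the other end). +0.30 rad = ON: its end at the white line is down and an orange flag shows at its other, raised end. -0.30 = OFF: its end at the white line is up, no flag. It snaps over the middle to either side. Centre at y = -16 mm of code_bank. About 0.6 N on the raised end tips it over to a firm stop; press with 3 to 6 N
- remote5 (a joint): rocker switch 5 of the handset's five (1 at the red dot, 5 at the other end). +0.30 rad = ON: its end at the white line is down and an orange flag shows at its other, raised end. -0.30 = OFF: its end at the white line is up, no flag. It snaps over the middle to either side

How it is judged:
By the outcome, as a careful person would: the job done as asked, in the order asked, and still so for the second after the job is handed in, with the robot touching nothing.
It also fails if it takes over 69 s, if anything falls off the work surface, if the arm or the gripper's body presses on something with over 40 N, if the wrist force passes 120 N, or if a joint passes its speed limit or range.

## Working session

There is one attempt and no reset: what is moved stays moved. The work goes in short steps, Python scripts to look and compute and a shell command to move; the robot and the scene stay as the last step left them, time stands still between calls to the robot, and variables do not carry over. Pictures are saved under pics/ and viewed, at most 10 in all, crops included, and the job is handed in when it is done.

```bash
ls; mkdir -p pics
python3 - <<'E'
from plant import get_obs, vision
import cv2,numpy as np
o=get_obs();print({k:np.round(v,3).tolist() for k,v in o.items()})
for n in("scene","top"):
    c=vision.capture(n);cv2.imwrite(f"pics/{n}0.png",c["pixels"][:,:,::-1])
    print(n,{k:(np.round(v,4).tolist() if not isinstance(v,dict) else v) for k,v in c.items() if k!="pixels"})
E
```

```text
pics
{'time': 0.0, 'joint_positions': [1.026, 0.343, 1.525, -0.0, 1.275, -0.146], 'dq': [-0.001, 0.0, 0.0, -0.002, 0.0, -0.0], 'tau': [0.001, -43.124, -24.422, 0.072, 0.056, -0.0], 'tool_pos': [203.636, 483.437, 226.021], 'tcp_rot': [-3.14, -0.0, 2.743], 'contact_force': [0.656, 0.139, 0.213], 'moment': [0.022, -0.022, 0.014], 'finger_force': 0.0, 'grip_width': 91.888}
scene {'vfov': 49.3477, 'cx': 317.6826, 'cy': 201.3267, 'pose': [[0.4533, 0.5655, -0.689, -17.4849], [-0.8913, 0.2776, -0.3585, -397.2787], [-0.0115, 0.7766, 0.6299, 606.3664], [0.0, 0.0, 0.0, 1.0]]}
top {'vfov': 49.4371, 'cx': 316.5413, 'cy': 200.9078, 'pose': [[-0.0122, 0.9982, -0.0585, 509.6995], [-0.9995, -0.0104, 0.0305, -69.6817], [0.0298, 0.0588, 0.9978, 1018.2514], [0.0, 0.0, 0.0, 1.0]]}
```

View pics/top0.png

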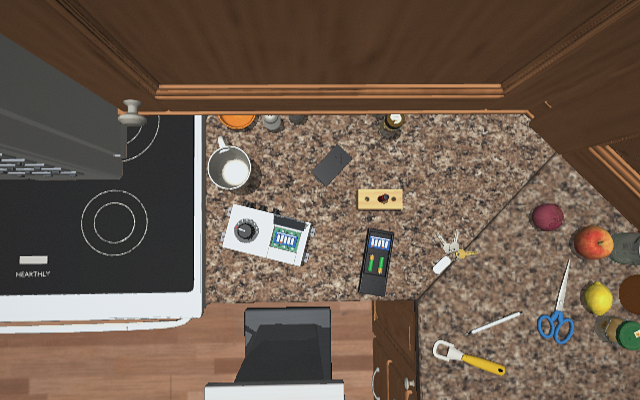

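View pics/scene0.png

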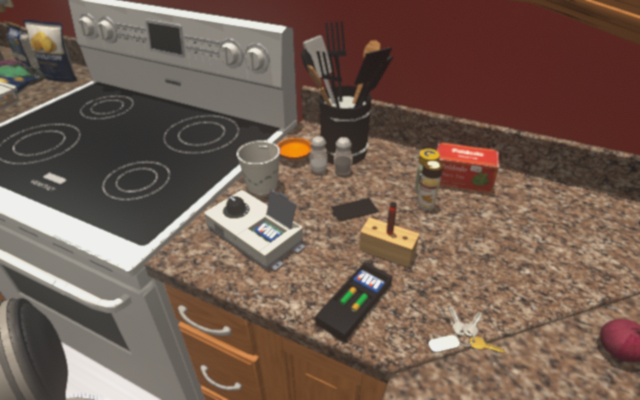

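The top view shows the receiver at about (267,235), with its dial at (246,230) and switches at (285,240). The handset is at (376,262) with its bank at (380,241), and the block with the driver is at (380,199). The scene view shows the flap open at (282,208). Next I'll get rough positions.

```bash
cat > h.py <<'E'
import numpy as np, cv2
from scipy.spatial.transform import Rotation as R
from plant import get_obs, vision
def cap(n):
    o=get_obs(); c=vision.capture(n); im=c["pixels"]; f=im.shape[0]/2/np.tan(np.radians(c["vfov"]/2))
    if n=="wrist":
        T=np.eye(4);T[:3,:3]=R.from_euler('xyz',o["tcp_rot"]).as_matrix();T[:3,3]=o["tool_pos"];P=T@c["T_tool_cam"]
    else: P=np.array(c["pose"])
    return dict(im=im,f=f,cx=c["cx"],cy=c["cy"],P=P,raw=c)
def ray(c,u,v):
    d=c["P"][:3,:3]@np.array([(u-c["cx"])/c["f"],-(v-c["cy"])/c["f"],-1]); return c["P"][:3,3],d
def plane(c,u,v,z):
    p,d=ray(c,u,v); return p+d*(z-p[2])/d[2]
def proj(c,p):
    q=c["P"][:3,:3].T@(np.asarray(p,float)-c["P"][:3,3]); return c["cx"]+c["f"]*q[0]/-q[2], c["cy"]+c["f"]*q[1]/q[2]
def blobs(m,amin=20):
    n,l,s,ce=cv2.connectedComponentsWithStats(m.astype(np.uint8)); return [(s[i,4],ce[i].round(1),l==i) for i in range(1,n) if s[i,4]>=amin]
def rect(mask):
    c,_=cv2.findContours(mask.astype(np.uint8),0,2); return cv2.boxPoints(cv2.minAreaRect(max(c,key=cv2.contourArea)))
E
python3 - <<'E'
from h import *
c=cap("top");im=c["im"];hsv=cv2.cvtColor(im,cv2.COLOR_RGB2HSV)
H,S,V=[hsv[...,i].astype(int) for i in range(3)]
def box(m,win,z,name):
    w=np.zeros_like(m);w[win[1]:win[3],win[0]:win[2]]=1
    b=max(blobs(m&w),key=lambda t:t[0]);r=rect(b[2]);P=np.array([plane(c,*p,z) for p in r])
    e=np.linalg.norm(np.diff(P,axis=0),axis=1); d=P[1]-P[0] if e[0]>e[1] else P[2]-P[1]
    print(name,b[0],b[1],P.mean(0).round(1),e.round(1),"long dir deg",np.degrees(np.arctan2(d[1],d[0])).round(1))
box((H>12)&(H<28)&(S>90)&(V>130),(345,180,415,218),48,"block")
box((S<40)&(V>150),(215,195,325,270),42,"receiver")
box((V<75),(350,220,400,300),22,"handset")
box((S<80)&(V<80),(305,140,360,190),4,"cover")
for u,v,z,n in((246,230,67,"dial"),(285,239,35,"bank"),(380,241,17,"rbank"),(229,168,95,"mug"),(396,120,105,"spice")): print(n,plane(c,u,v,z).round(1))
cc=vision.capture("wrist");print({k:v for k,v in cc.items() if k!="pixels"})
cv2.imwrite("pics/topz.png",cv2.resize(im[180:300,210:410,::-1],None,fx=4,fy=4,interpolation=3)[:480])
E
```

```text
block 762 [379.9 198.8] [ 570.6 -242.2   48. ] [99.5 42.9 99.3] long dir deg -90.5
receiver 2358 [261.3 235.7] [494.   17.6  42. ] [100.2 186.8 100.5] long dir deg -104.7
handset 1273 [375.1 265.8] [ 425.6 -232.2   22. ] [154.4  65.9 154.6] long dir deg -10.0
cover 366 [338.7 158.1] [ 667.  -145.6    4. ] [59.9 55.8 59.8] long dir deg -41.3
dial [503.7  55.5  67. ]
bank [482.2 -27.6  35. ]
rbank [ 474.2 -245.6   17. ]
mug [635.9  87.5  95. ]
spice [ 735.1 -269.9  105. ]
{'vfov': 58.94027026157472, 'cx': 320.01150875061825, 'cy': 197.30531806901897, 'T_tool_cam': array([[ 3.05249884e-04,  9.50407864e-01,  3.11006108e-01,
         8.44026685e+01],
       [ 9.99999748e-01, -9.08626585e-05, -7.03822904e-04,
        -5.83110268e-01],
       [-6.40659981e-04,  3.11006244e-01, -9.50407652e-01,
        -1.58240669e+02],
       [ 0.00000000e+00,  0.00000000e+00,  0.00000000e+00,
         1.00000000e+00]])}
```

View pics/topz.png

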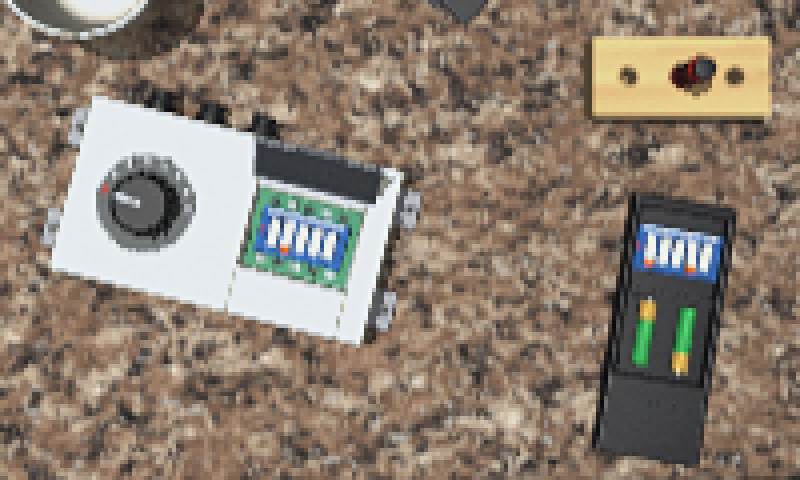

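The crop shows the dial's white pointer next to the red dot. The receiver's rockers are at about (300,240) in the crop and the handset bank at (677,250). Next I'll move the wrist camera over the receiver.

```bash
cat >> h.py <<'E'
def go(target,yaw_deg):
    o=get_obs(); A=R.from_euler('xyz',o["tcp_rot"]); B=R.from_euler('xyz',[np.pi,0,np.radians(yaw_deg)])
    d=A.as_matrix().T@(np.array(target)-o["tool_pos"])/1000; r=(A.inv()*B).as_rotvec()
    print("dp",d.round(4).tolist(),"rot",r.round(4).tolist(),"dist",round(float(np.linalg.norm(d))*1000),"t",round(o["time"],2))
E
python3 -c "
from h import *
go([490,-10,235],165)"
```

```text
dp [-0.4555, -0.3437, -0.0084] rot [-0.0009, -0.0001, -0.137] dist 571 t 0.2
```

```bash
D='[-0.456,-0.344,-0.008]'; python3 -m pendant '{"dp":[[-0.456,-0.344,-0.008],[-0.456,-0.344,-0.008],[-0.456,-0.344,-0.008],[-0.456,-0.344,-0.008],[-0.456,-0.344,-0.008],[-0.456,-0.344,-0.008],[-0.456,-0.344,-0.008],[-0.456,-0.344,-0.008]],"rotation":[[0,0,-0.137],[0,0,-0.137],[0,0,-0.137],[0,0,-0.137],[0,0,-0.137],[0,0,-0.137],[0,0,-0.137],[0,0,-0.137]]}'
python3 -c "
from h import *
go([490,-10,235],165)"
```

```text
time: 1.2
tool_pos: [455.4, 49.4, 233.9]
tcp_rot: [3.141, 0.0, 2.879]
contact_force: [1.1, 0.1, -0.3]
grip_width: 92.0
finger_force: 0.0
dp [-0.0488, -0.0484, -0.0011] rot [0.0004, 0.0004, -0.0003] dist 69 t 1.2
```

```bash
python3 -m pendant '{"dp":[[-0.049,-0.048,-0.001],[-0.049,-0.048,-0.001],[-0.049,-0.048,-0.001]],"rotation":[[0,0,0],[0,0,0],[0,0,0]]}'
python3 - <<'E'
from h import *
import pickle
c=cap("wrist");pickle.dump(c,open("w1.pkl","wb"));cv2.imwrite("pics/w1.png",c["im"][:,:,::-1])
print(get_obs()["tool_pos"])
E
```

```text
time: 1.58
tool_pos: [489.2, -7.6, 234.3]
tcp_rot: [3.141, -0.001, 2.879]
contact_force: [-0.7, 0.8, 0.3]
grip_width: 91.9
finger_force: 0.0
[488.96821804  -6.82400117 234.42879735]
```

View pics/w1.png

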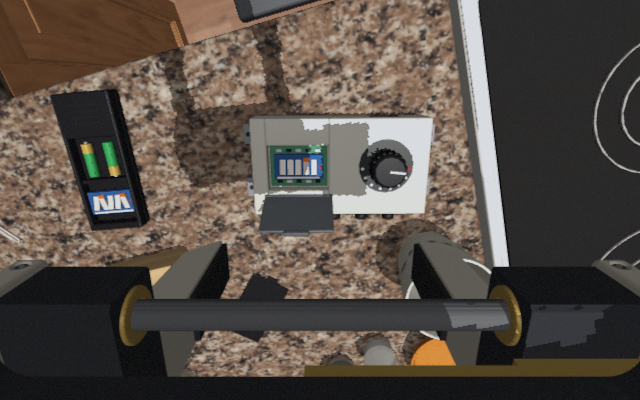

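The wrist view shows the receiver bank at (298,166), the dial at (388,170), the flap edge at about (297,235), and the handset bank at (110,202). I'll zoom in on both banks in one picture.

Run:
```python
from h import *
import pickle
c=pickle.load(open("w1.pkl","rb"));im=c["im"][:,:,::-1]
a=cv2.resize(im[180:222,75:145],(490,294),interpolation=3);b=cv2.resize(im[138:196,258:342],(588,406)[:2],interpolation=3)[:300]
b=cv2.resize(im[142:190,260:340],(490,294),interpolation=3)
cv2.imwrite("pics/banks.png",np.vstack([a,b]))
hsv=cv2.cvtColor(c["im"],cv2.COLOR_RGB2HSV);H,S,V=[hsv[...,i].astype(int) for i in range(3)]
blue=(H>100)&(H<125)&(S>110)&(V>40)
for n,w,z in(("code",(255,140,345,195),35),("rem",(70,175,150,230),18)):
    m=np.zeros_like(blue);m[w[1]:w[3],w[0]:w[2]]=1;m&=blue
    r=rect(cv2.morphologyEx(m.astype(np.uint8),cv2.MORPH_CLOSE,np.ones((9,9))));P=np.array([plane(c,*p,z) for p in r])
    print(n,r.round(1).tolist(),P.mean(0).round(1),np.linalg.norm(np.diff(P,axis=0),axis=1).round(1),np.degrees(np.arctan2(*(P[1]-P[0])[1::-1])).round(1))
```

```text
code [[274.0, 154.0], [322.0, 154.0], [322.0, 178.0], [274.0, 178.0]] [481.7 -29.4  35. ] [49.  25.3 50.1] 74.9
rem [[86.5999984741211, 191.0], [132.5, 187.5], [134.3000030517578, 211.39999389648438], [88.5, 214.89999389648438]] [ 469.4 -244.9   18. ] [51.5 28.1 52.7] 79.5
```

View pics/banks.png

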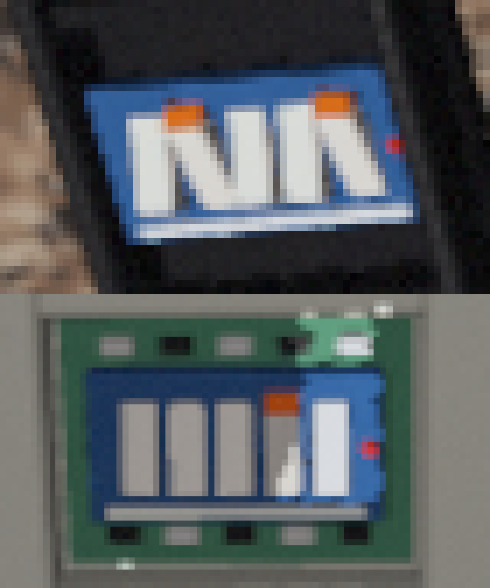

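Reading both banks, with switch 1 at the red dot on the right: the handset is ON, OFF, OFF, ON, OFF (orange at (333,100) and (183,115)). The receiver is OFF, ON, OFF, OFF, OFF (orange at (282,402)). So switches 1 and 4 go ON by pressing the line end, and switch 2 goes OFF by pressing the flag end. Now I'll go to the driver.

```bash
python3 -c "
from h import *
go([570,-242,215],165)"
```

```text
dp [-0.1391, -0.2062, 0.0192] rot [0.0004, -0.0012, 0.0002] dist 250 t 1.62
```

```bash
python3 -m pendant '{"dp":[[-0.139,-0.206,0.019],[-0.139,-0.206,0.019],[-0.139,-0.206,0.019],[-0.139,-0.206,0.019],[-0.139,-0.206,0.019],[-0.139,-0.206,0.019]],"rotation":[[0,0,0],[0,0,0],[0,0,0],[0,0,0],[0,0,0],[0,0,0]]}'
python3 - <<'E'
from h import *
import pickle
c=cap("wrist");pickle.dump(c,open("w2.pkl","wb"));cv2.imwrite("pics/w2.png",c["im"][:,:,::-1])
print(get_obs()["tool_pos"]); print(proj(c,[570.6,-242.2,48]),proj(c,[570.6,-242.2,118]))
E
```

```text
time: 2.38
tool_pos: [570.5, -240.7, 215.5]
tcp_rot: [3.141, -0.001, 2.881]
contact_force: [-0.1, 0.8, -0.0]
grip_width: 91.5
finger_force: 0.0
[ 570.5711085  -240.41075095  215.98686644]
(np.float64(318.7967790783034), np.float64(175.791254000183)) (np.float64(318.64424730744776), np.float64(198.98144592490243))
```

View pics/w2.png

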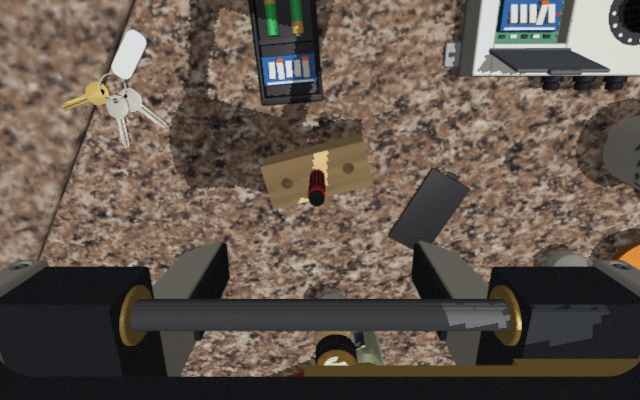

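The driver's cap is at (316,197), and the outer holes are at (287,183) and (348,168). I'll refine those.

Run:
```python
from h import *
import pickle
c=pickle.load(open("w2.pkl","rb"))
hsv=cv2.cvtColor(c["im"],cv2.COLOR_RGB2HSV);H,S,V=[hsv[...,i].astype(int) for i in range(3)]
g=((S>0)*1).astype(bool)
w=np.zeros_like(g);w[165:215,300:335]=1
red=((H<8)|(H>172))&(S>150)&w;b=max(blobs(red,5),key=lambda t:t[0]);ys,xs=np.where(b[2]);print("red",b[0],xs.min(),xs.max(),ys.min(),ys.max(),b[1])
for v in range(ys.min(),ys.max(),3): print(v,xs[ys==v].min(),xs[ys==v].max(),end="; ")
dk=(V<45)&w; print([(a,q.tolist()) for a,q,_ in blobs(dk,8)])
h=[]
for u,v in((287,183),(348,168)):
    p=c["im"][v-9:v+10,u-9:u+10].mean(2);m=p<p.min()+0.4*(np.median(p)-p.min());y,x=np.where(m);q=(u-9+x.mean(),v-9+y.mean());h.append(plane(c,*q,48));print(q,h[-1].round(1),m.sum())
print("hole",(h[0]+h[1])/2,np.linalg.norm(h[0]-h[1]),"cap",plane(c,316.3,197,118))
go([*((h[0]+h[1])/2)[:2],72],165)
```

```text
red 273 308 325 170 198 [316.9 182.4]
170 314 319; 173 311 322; 176 310 323; 179 311 323; 182 311 323; 185 311 323; 188 310 323; 191 309 324; 194 308 324; 197 324 324; [(np.int32(17), [314.1, 178.1]), (np.int32(13), [318.0, 178.0]), (np.int32(26), [310.3, 181.9]), (np.int32(13), [321.1, 180.0]), (np.int32(176), [316.2, 197.8])]
(np.float64(286.39240506329116), np.float64(182.91139240506328)) [ 569.4 -273.9   48. ] 79
(np.float64(347.75342465753425), np.float64(167.63013698630138)) [ 570.  -213.8   48. ] 73
hole [ 569.68447372 -243.8528602    48.        ] 60.16587491021805 cap [ 568.60782692 -243.51215227  118.        ]
dp [-0.0001, -0.0036, 0.144] rot [0.0006, -0.0004, 0.0022] dist 144 t 2.42
```

```bash
python3 -m pendant '{"dp":[[0.0005,-0.0035,0.04],[0.0005,-0.0035,0.09],[0.0005,-0.0035,0.144],[0.0005,-0.0035,0.144],[0.0005,-0.0035,0.144]],"rotation":[[0,0,0],[0,0,0],[0,0,0],[0,0,0],[0,0,0]]}' && python3 -m pendant '{"dp":[[0,0,0],[0,0,0],[0,0,0],[0,0,0],[0,0,0],[0,0,0],[0,0,0],[0,0,0]],"rotation":[[0,0,0],[0,0,0],[0,0,0],[0,0,0],[0,0,0],[0,0,0],[0,0,0],[0,0,0]]}' 0.008
```

```text
time: 3.05
tool_pos: [570.6, -245.4, 74.3]
tcp_rot: [-3.141, 0.003, 2.881]
contact_force: [0.3, -0.5, 0.6]
grip_width: 91.8
finger_force: 0.0
time: 4.05
tool_pos: [569.2, -245.8, 71.6]
tcp_rot: [3.141, -0.0, 2.88]
contact_force: [0.2, 0.1, 0.0]
grip_width: 16.6
finger_force: 0.4
```

```bash
python3 -m pendant '{"dp":[[0,0,0],[0,0,0],[0,0,0]],"rotation":[[0,0,0],[0,0,0],[0,0,0]]}'; python3 -c "
from h import *
go([0,0,0],165);print(get_obs()['tool_pos'],get_obs()['contact_force'])"
```

```text
time: 4.42
tool_pos: [569.2, -245.9, 71.7]
tcp_rot: [3.142, -0.0, 2.88]
contact_force: [0.5, 0.4, 0.1]
grip_width: 12.8
finger_force: 30.0
dp [0.6134, 0.0901, 0.0717] rot [0.0001, -0.0, -0.0] dist 624 t 4.42
[ 569.1856203  -245.86021678   71.67321207] [0.51085734 0.43819834 0.07766838]
```

```bash
python3 -m pendant '{"dp":[[0,0,-0.04],[0,0,-0.1],[0,0,-0.115],[0,0,-0.115],[0,0,-0.115]],"rotation":[[0,0,0],[0,0,0],[0,0,0],[0,0,0],[0,0,0]]}'
python3 - <<'E'
from h import *
import pickle
c=cap("wrist");pickle.dump(c,open("w3.pkl","wb"))
o=get_obs();tp=o["tool_pos"]
print(proj(c,tp-[0,0,66]),proj(c,tp))
cv2.imwrite("pics/w3.png",cv2.resize(c["im"][120:330,240:400,::-1],None,fx=2.8,fy=2.8,interpolation=3))
go([482,-29,187],165)
E
```

```text
time: 5.05
tool_pos: [568.3, -245.4, 184.6]
tcp_rot: [3.141, -0.003, 2.88]
contact_force: [-0.2, -0.8, -0.7]
grip_width: 12.2
finger_force: 30.0
(np.float64(320.58425037683804), np.float64(213.11294279540772)) (np.float64(321.01513038432097), np.float64(259.3812729527159))
dp [0.1394, 0.1867, -0.0018] rot [0.0012, -0.0038, -0.0001] dist 233 t 5.1
```

View pics/w3.png

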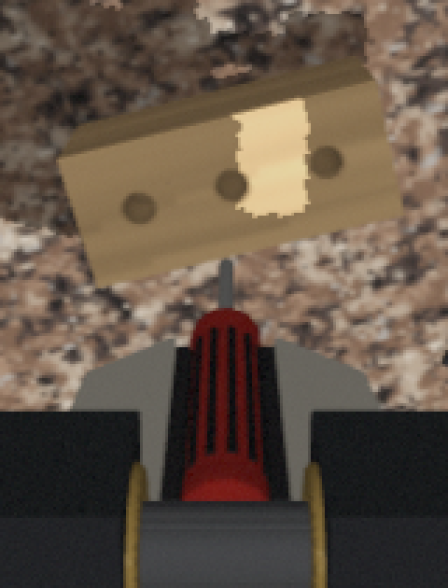

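The driver is held upright, with its tip at pixel (320.7,213.6), where 66 mm below the TCP is predicted. Next I'll go to switch 1's line end and hover.

Run:
```python
from h import *
import pickle
c=pickle.load(open("w3.pkl","rb"));print("hole",plane(c,322.5,186.1,48).round(1))
go([491.6,-15.5,118],165)
```

```text
hole [ 570.  -243.9   48. ]
dp [0.1333, 0.2021, 0.0672] rot [0.0012, -0.0038, -0.0001] dist 251 t 5.1
```

```bash
python3 -m pendant '{"dp":[[0.133,0.202,0],[0.133,0.202,0],[0.133,0.202,0],[0.133,0.202,0],[0.133,0.202,0],[0.133,0.202,0.035],[0.133,0.202,0.067],[0.133,0.202,0.067]],"rotation":[[0,0,0],[0,0,0],[0,0,0],[0,0,0],[0,0,0],[0,0,0],[0,0,0],[0,0,0]]}'; python3 -m pendant '{"dp":[[0,0,0]],"rotation":[[0,0,0]]}'
cat > look.py <<'E'
from h import *
import pickle,sys
c=cap("wrist");pickle.dump(c,open(sys.argv[1]+".pkl","wb"))
tp=get_obs()["tool_pos"];q=proj(c,tp-[0,0,66]);print(tp,"tip px",q)
cv2.imwrite(f"pics/{sys.argv[1]}.png",cv2.resize(c["im"][115:245,240:420,::-1],None,fx=4,fy=4,interpolation=3))
hsv=cv2.cvtColor(c["im"],cv2.COLOR_RGB2HSV);H,S,V=[hsv[...,i].astype(int) for i in range(3)]
E
python3 look.py w4
```

```text
time: 6.1
tool_pos: [491.3, -16.8, 117.1]
tcp_rot: [-3.141, -0.007, 2.879]
contact_force: [1.4, -0.7, 0.2]
grip_width: 12.7
finger_force: 30.0
time: 6.22
tool_pos: [493.7, -17.0, 120.2]
tcp_rot: [-3.142, 0.0, 2.879]
contact_force: [0.6, -0.4, 0.5]
grip_width: 12.5
finger_force: 30.0
[493.90623498 -16.89188912 120.62169649] tip px (np.float64(320.9413747348868), np.float64(213.38118270466856))
```

View pics/w4.png

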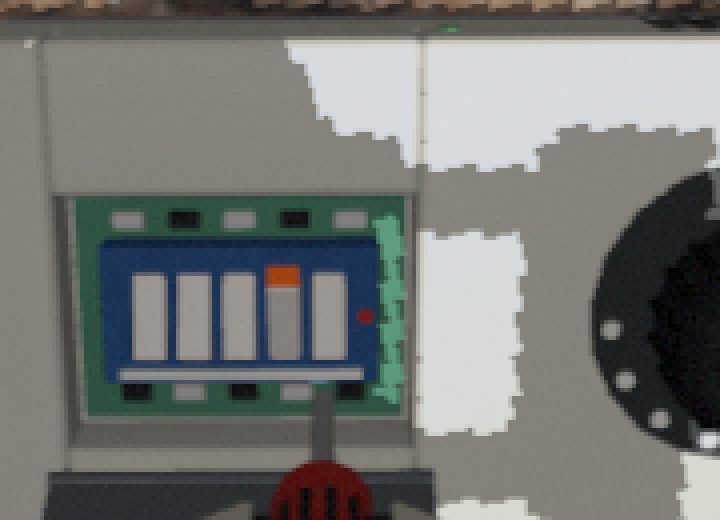

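The rockers are in a row in the crop, with centres at x of 149, 194, 239, 283 and 329 for switches 5 to 1. Each spans y 273–360, and the tip is at (322,385).

```bash
cat > calc.py <<'E'
from h import *
import pickle
c=pickle.load(open("w4.pkl","rb"))
f=lambda x,y,z:plane(c,240+(x+.5)/4-.5,115+(y+.5)/4-.5,z)
C=[]
for x in(149,194,239,329):
    a,b=f(x,273,35.5),f(x,360,40.2);C.append((a+b)/2);print(a[:2].round(1),b[:2].round(1),C[-1][:2].round(1),np.linalg.norm((b-a)[:2]).round(1))
d=C[3]-C[0];print("pitch",np.linalg.norm(d[:2])/4,"yaw",np.degrees(np.arctan2(d[1],d[0]))-90,"bank",C[2]+0*d)
E
python3 calc.py
python3 - <<'E'
from calc import *
th=np.radians(-15);Rz=np.array([[np.cos(th),-np.sin(th)],[np.sin(th),np.cos(th)]])
b=(C[0][:2]+C[3][:2])/2;print("bank",b)
for n,l in((1,(6,16)),(2,(-6,8)),(4,(6,-8))):
    t=b+Rz@l;print(n,t.round(1)); go([*t,118],165)
E
```

```text
[470.3 -43. ] [484.6 -46.9] [477.5 -45. ] 14.8
[472.4 -35.3] [486.7 -39.1] [479.6 -37.2] 14.8
[474.5 -27.5] [488.8 -31.4] [481.6 -29.5] 14.8
[478.7 -12.1] [492.9 -15.9] [485.8 -14. ] 14.8
pitch 8.01847926885786 yaw -15.029907486218775 bank [481.63392348 -29.46764075  37.85      ]
[470.3 -43. ] [484.6 -46.9] [477.5 -45. ] 14.8
[472.4 -35.3] [486.7 -39.1] [479.6 -37.2] 14.8
[474.5 -27.5] [488.8 -31.4] [481.6 -29.5] 14.8
[478.7 -12.1] [492.9 -15.9] [485.8 -14. ] 14.8
pitch 8.01847926885786 yaw -15.029907486218775 bank [481.63392348 -29.46764075  37.85      ]
bank [481.63410683 -29.4669579 ]
1 [491.6 -15.6]
dp [0.0026, 0.0007, 0.0026] rot [0.0001, 0.0017, -0.0005] dist 4 t 6.28
2 [477.9 -20.2]
dp [0.0146, -0.0073, 0.0026] rot [0.0001, 0.0017, -0.0005] dist 17 t 6.28
4 [485.4 -38.7]
dp [0.0026, -0.0233, 0.0026] rot [0.0001, 0.0017, -0.0005] dist 24 t 6.28
```

```bash
python3 -m pendant '{"dp":[[0.0026,0.001,0.003],[0.0026,0.001,0.009],[0.0026,0.001,0.009],[0.0026,0.001,0.009]],"rotation":[[0,0,0],[0,0,0],[0,0,0],[0,0,0]]}'; python3 -c "
from h import *
o=get_obs();print(o['contact_force']);go([491.6,-15.6,102.1],165)"
```

```text
time: 6.78
tool_pos: [490.8, -14.7, 110.8]
tcp_rot: [3.142, 0.0, 2.88]
contact_force: [-0.4, 0.2, -1.2]
grip_width: 12.6
finger_force: 30.0
[-0.43087217  0.18942659 -1.24534967]
dp [-0.001, -0.0007, 0.0087] rot [0.0001, 0.0002, 0.0001] dist 9 t 6.78
```

```bash
python3 -m pendant '{"dp":[[-0.001,-0.0007,0.003],[-0.001,-0.0007,0.006],[-0.001,-0.0007,0.0085],[-0.001,-0.0007,0.0095],[-0.001,-0.0007,0.0095]],"rotation":[[0,0,0],[0,0,0],[0,0,0],[0,0,0],[0,0,0]]}'; python3 -c "
from h import *
o=get_obs();print(o['contact_force']);go([491.6,-15.6,102.1],165)"
```

```text
time: 7.4
tool_pos: [491.7, -15.6, 101.5]
tcp_rot: [3.142, 0.0, 2.88]
contact_force: [-0.5, -0.3, 3.6]
grip_width: 12.4
finger_force: 30.0
[-0.50982863 -0.29055486  3.63884119]
dp [0.0001, 0.0, -0.0006] rot [0.0001, 0.0004, 0.0001] dist 1 t 7.4
```

The press reads 3.6 N at the stop. Next is switch 2.

```bash
python3 -m pendant '{"dp":[[0,0,-0.006],[0,0,-0.011],[0.012,-0.008,-0.011],[0.012,-0.008,-0.011],[0.012,-0.008,-0.005],[0.012,-0.008,-0.002],[0.012,-0.008,0],[0.012,-0.008,0]],"rotation":[[0,0,0],[0,0,0],[0,0,0],[0,0,0],[0,0,0],[0,0,0],[0,0,0],[0,0,0]]}'; python3 -c "
from h import *
o=get_obs();print(o['contact_force']);go([477.9,-20.2,102.1],165)"
```

```text
time: 8.4
tool_pos: [478.1, -20.2, 101.4]
tcp_rot: [3.142, 0.0, 2.88]
contact_force: [-1.1, -0.3, 4.6]
grip_width: 12.2
finger_force: 30.0
[-1.13970781 -0.25829588  4.59755207]
dp [0.0002, -0.0, -0.0007] rot [0.0, 0.0003, 0.0001] dist 1 t 8.4
```

```bash
python3 -m pendant '{"dp":[[0,0,-0.006],[0,0,-0.011],[-0.012,-0.016,-0.011],[-0.012,-0.016,-0.011],[-0.012,-0.016,-0.005],[-0.012,-0.016,-0.002],[-0.012,-0.016,0],[-0.012,-0.016,0]],"rotation":[[0,0,0],[0,0,0],[0,0,0],[0,0,0],[0,0,0],[0,0,0],[0,0,0],[0,0,0]]}'; python3 -m pendant '{"dp":[[0,0,-0.01],[0,0,-0.05],[0,0,-0.08],[0,0,-0.08],[0,0,-0.08]],"rotation":[[0,0,0],[0,0,0],[0,0,0],[0,0,0],[0,0,0]]}'
python3 look.py w5; python3 -c "
from h import *
go([570,-243.9,182],165)"
```

```text
time: 9.4
tool_pos: [485.2, -38.6, 101.5]
tcp_rot: [-3.142, -0.0, 2.88]
contact_force: [-1.6, 0.1, 5.4]
grip_width: 12.4
finger_force: 30.0
time: 10.02
tool_pos: [484.8, -38.6, 180.6]
tcp_rot: [3.142, -0.001, 2.88]
contact_force: [-0.1, -0.4, -0.2]
grip_width: 12.0
finger_force: 30.0
[484.61351489 -38.55811795 180.21852411] tip px (np.float64(320.70381876576545), np.float64(212.50553006083592))
dp [-0.1356, -0.1763, -0.0021] rot [0.0001, -0.002, 0.0001] dist 222 t 10.07
```

View pics/w5.png

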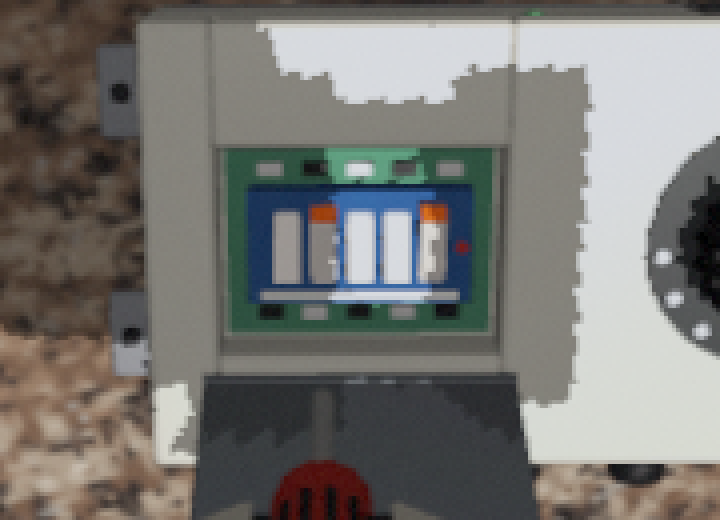

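The receiver now reads ON, OFF, OFF, ON, OFF, with orange at (433,213) and (323,213), which matches the handset. I'll return the driver.

```bash
python3 -m pendant '{"dp":[[-0.1356,-0.1763,-0.002],[-0.1356,-0.1763,-0.002],[-0.1356,-0.1763,-0.002],[-0.1356,-0.1763,-0.002],[-0.1356,-0.1763,-0.002],[-0.1356,-0.1763,0.05],[-0.1356,-0.1763,0.055],[-0.1356,-0.1763,0.055]],"rotation":[[0,0,0],[0,0,0],[0,0,0],[0,0,0],[0,0,0],[0,0,0],[0,0,0],[0,0,0]]}'
python3 - <<'E'
from h import *
import pickle
c=cap("wrist");pickle.dump(c,open("w6.pkl","wb"))
tp=get_obs()["tool_pos"];print(tp)
for dy in(-30,30):
    u,v=proj(c,[570,-243.9+dy,48]);u=round(u);v=round(v)
    p=c["im"][v-14:v+15,u-14:u+15].astype(float).mean(2);m=p<p.min()+0.35*(np.median(p)-p.min())
    b=max(blobs(m,5),key=lambda t:t[0]);q=b[1]+[u-14,v-14];print((u,v),q,b[0],plane(c,*q,48).round(1))
go([570,-243.9,72],165)
E
```

```text
time: 11.08
tool_pos: [570.7, -243.4, 126.5]
tcp_rot: [3.141, -0.001, 2.881]
contact_force: [0.8, 0.2, -0.2]
grip_width: 12.6
finger_force: 30.0
[ 571.29806328 -243.88099743  127.58838331]
(279, 216) [278.7 215.4] 125 [ 569.3 -274.1   48. ]
(361, 196) [361.1 196. ] 134 [ 570.3 -213.9   48. ]
dp [0.0013, -0.0003, 0.0556] rot [-0.0003, 0.0015, 0.0008] dist 56 t 11.12
```

```bash
python3 -m pendant '{"dp":[[0.001,0,0],[0.001,0,0.008],[0.001,0,0.02],[0.001,0,0.035],[0.001,0,0.05],[0.001,0,0.053],[0.001,0,0.054],[0.001,0,0.054]],"rotation":[[0,0,0],[0,0,0],[0,0,0],[0,0,0],[0,0,0],[0,0,0],[0,0,0],[0,0,0]]}'; python3 -c "
from h import *
o=get_obs();print(o['contact_force'],o['moment']);go([570,-243.9,72],165)"
```

```text
time: 12.12
tool_pos: [570.0, -244.1, 72.5]
tcp_rot: [-3.141, 0.001, 2.88]
contact_force: [0.4, -0.5, -0.5]
grip_width: 12.4
finger_force: 30.0
[ 0.40381313 -0.48616972 -0.53776306] [ 0.01744418 -0.00265547  0.0234254 ]
dp [0.0001, 0.0002, 0.0005] rot [-0.0002, 0.0009, 0.0] dist 1 t 12.12
```

Nothing touching yet; go down 1 mm further, release, and lift clear.

```bash
python3 -m pendant '{"dp":[[0,0,0.001],[0,0,0.001]],"rotation":[[0,0,0],[0,0,0]]}'; python3 -m pendant '{"dp":[[0,0,0.001],[0,0,0.001],[0,0,0.001],[0,0,0.001],[0,0,0.001],[0,0,0.001],[0,0,0.001],[0,0,0.001]],"rotation":[[0,0,0],[0,0,0],[0,0,0],[0,0,0],[0,0,0],[0,0,0],[0,0,0],[0,0,0]]}' 0.06;  python3 -m pendant '{"dp":[[0,0,-0.02],[0,0,-0.07],[0,0,-0.12],[0,0,-0.12]],"rotation":[[0,0,0],[0,0,0],[0,0,0],[0,0,0]]}'
python3 - <<'E'
from h import *
import pickle
c=cap("wrist");pickle.dump(c,open("w7.pkl","wb"));cv2.imwrite("pics/w7.png",cv2.resize(c["im"][120:280,230:410,::-1],None,fx=3,fy=3))
print(get_obs()["tool_pos"])
hsv=cv2.cvtColor(c["im"],cv2.COLOR_RGB2HSV);H,S,V=[hsv[...,i].astype(int) for i in range(3)]
red=((H<8)|(H>172))&(S>150);w=np.zeros_like(red);w[150:240,290:350]=1
for a,q,m in blobs(red&w,10):
    ys,xs=np.where(m);print(a,q,ys.min(),ys.max(),xs.min(),xs.max())
for z in(48,112,118):print(z,proj(c,[569.8,-244,z]))
# rough look at dial from w5 for position
d=pickle.load(open("w4.pkl","rb"));e=pickle.load(open("w1.pkl","rb"))
th=np.radians(-15.03);Rz=np.array([[np.cos(th),-np.sin(th)],[np.sin(th),np.cos(th)]])
g=e["im"].astype(int).sum(2)<180;w=np.zeros_like(g);w[135:200,355:415]=1
for z in(44,67):
    for cc in(e,):print("w1 dial px pred",proj(cc,[*(np.array([481.6,-29.5])+Rz@[-2,89]),z]))
ys,xs=np.where(g&w);print("dark",xs.min(),xs.max(),ys.min(),ys.max())
E
```

```text
time: 12.38
tool_pos: [570.0, -244.1, 71.6]
tcp_rot: [-3.141, 0.001, 2.88]
contact_force: [0.1, 0.1, -0.0]
grip_width: 12.3
finger_force: 30.0
time: 13.38
tool_pos: [569.7, -243.9, 70.2]
tcp_rot: [3.142, 0.0, 2.88]
contact_force: [0.2, -0.0, 0.2]
grip_width: 60.3
finger_force: 0.0
time: 13.88
tool_pos: [571.7, -245.1, 195.1]
tcp_rot: [-3.139, 0.009, 2.88]
contact_force: [-0.8, 0.5, 0.2]
grip_width: 60.1
finger_force: 0.0
[ 570.50131723 -244.34564472  192.22506765]
327 [321.1 185.8] 171 202 312 330
48 (np.float64(321.44334901411526), np.float64(177.13571101503368))
112 (np.float64(321.63535374921366), np.float64(200.75989317204503))
118 (np.float64(321.6581487528479), np.float64(203.56458086815013))
w1 dial px pred (np.float64(385.70905421225757), np.float64(166.12276666749923))
w1 dial px pred (np.float64(390.0274981608145), np.float64(171.6199648665655))
dark 360 407 148 187
```

The driver stands upright in the middle hole: red spans rows 171–202 at column 321, as predicted. Now the dial.

```bash
python3 -c "
from h import *
go([502.7,57,170],165)"
```

```text
dp [0.1436, 0.2736, 0.0214] rot [-0.001, 0.0041, 0.0001] dist 310 t 13.93
```

```bash
python3 -m pendant '{"dp":[[0.1436,0.2736,0.021],[0.1436,0.2736,0.021],[0.1436,0.2736,0.021],[0.1436,0.2736,0.021],[0.1436,0.2736,0.021],[0.1436,0.2736,0.021],[0.1436,0.2736,0.021],[0.1436,0.2736,0.021]],"rotation":[[0,0,0],[0,0,0],[0,0,0],[0,0,0],[0,0,0],[0,0,0],[0,0,0],[0,0,0]]}'
cat > dial.py <<'E'
from h import *
import pickle
c=cap("wrist");pickle.dump(c,open("w8.pkl","wb"))
tp=get_obs()["tool_pos"];print(tp)
im=c["im"];cv2.imwrite("pics/w8.png",cv2.resize(im[110:270,240:400,::-1],None,fx=3.5,fy=3.5,interpolation=3))
hsv=cv2.cvtColor(im,cv2.COLOR_RGB2HSV);H,S,V=[hsv[...,i].astype(int) for i in range(3)]
u0,v0=map(round,proj(c,[502.7,57,42]));print("pred",u0,v0,"top",proj(c,[502.7,57,67]))
w=np.zeros(V.shape,bool);cv2.circle(wt:=w.astype(np.uint8),(u0,v0+6),62,1,-1);w=wt>0
red=((H<8)|(H>172))&(S>120)&(V>90)&w
for a,q,m in blobs(red,4):print("red",a,q,plane(c,*q,43).round(1))
wh=(V>150)&(S<50)&w
for a,q,m in blobs(wh,4):
    if a<400:
        ys,xs=np.where(m);print("white",a,q,plane(c,*q,43).round(1),plane(c,*q,67).round(1),(xs.min(),xs.max(),ys.min(),ys.max()))
E
python3 dial.py
```

```text
time: 14.92
tool_pos: [502.1, 56.2, 168.8]
tcp_rot: [-3.141, -0.001, 2.878]
contact_force: [0.5, 0.1, 0.4]
grip_width: 60.2
finger_force: 0.0
[502.10592007  56.1469746  168.90080022]
pred 322 188 top (np.float64(321.8136421986486), np.float64(197.11475578688328))
red 11 [349.6 191.1] [511.2  79.   43. ]
white 93 [322.8 134.5] [459.7  69.5  43. ] [456.4  70.1  67. ] (np.int64(311), np.int64(337), np.int64(132), np.int64(138))
white 6 [341.2 135.7] [464.5  83.4  43. ] [460.8  82.9  67. ] (np.int64(340), np.int64(343), np.int64(135), np.int64(136))
white 5 [375.4 164.2] [494.3 104.8  43. ] [488.1 102.5  67. ] (np.int64(375), np.int64(376), np.int64(163), np.int64(165))
white 13 [375.9 186.1] [512.7 101.2  43. ] [504.9  99.3  67. ] (np.int64(374), np.int64(377), np.int64(184), np.int64(188))
white 4 [293.5 191.5] [499.3  33.4  43. ] [492.6  37.2  67. ] (np.int64(293), np.int64(294), np.int64(191), np.int64(192))
white 24 [330.8 198.3] [513.3  62.2  43. ] [505.4  63.5  67. ] (np.int64(323), np.int64(339), np.int64(197), np.int64(199))
white 143 [377.5 208.8] [532.8  98.3  43. ] [523.3  96.5  67. ] (np.int64(373), np.int64(382), np.int64(199), np.int64(220))
white 7 [300.6 250.9] [553.9  23.9  43. ] [542.6  28.4  67. ] (np.int64(299), np.int64(302), np.int64(250), np.int64(252))
white 20 [333.6 253.4] [563.9  51.6  43. ] [551.8  53.8  67. ] (np.int64(330), np.int64(338), np.int64(251), np.int64(255))
```

View pics/w8.png

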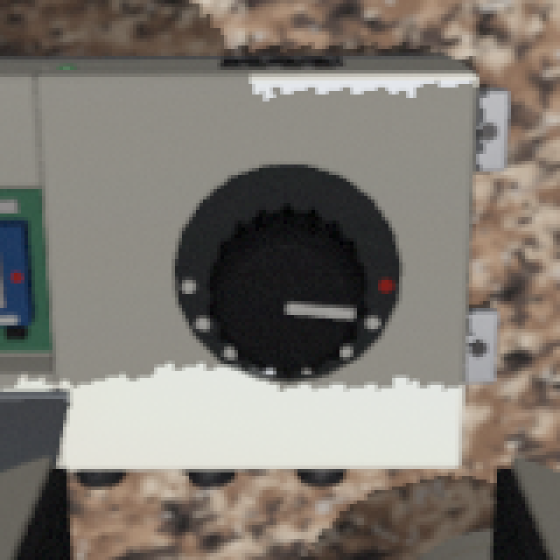

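The dial's pointer lies at (286,308)→(355,314) in the crop, in line with the red dot at (386,286), so the dial is at its stop. The knob centre matches (502.7, 57). I'll grip it and turn.

```bash
python3 -m pendant '{"dp":[[-0.0004,0.001,0.05],[-0.0004,0.001,0.09],[-0.0004,0.001,0.115],[-0.0004,0.001,0.122],[-0.0004,0.001,0.122],[-0.0004,0.001,0.122]],"rotation":[[0,0,0],[0,0,0],[0,0,0],[0,0,0],[0,0,0],[0,0,0]]}' 0.052; python3 -m pendant '{"dp":[[0,0,0],[0,0,0],[0,0,0],[0,0,0],[0,0,0],[0,0,0]],"rotation":[[0,0,0],[0,0,0],[0,0,0],[0,0,0],[0,0,0],[0,0,0]]}' 0.028; python3 -c "
from h import *
go([502.7,57,47],165)"
```

```text
time: 15.72
tool_pos: [503.4, 58.1, 48.3]
tcp_rot: [3.141, 0.002, 2.879]
contact_force: [0.0, -0.4, -0.6]
grip_width: 52.0
finger_force: 0.0
time: 16.48
tool_pos: [502.5, 57.6, 47.8]
tcp_rot: [-3.141, 0.001, 2.88]
contact_force: [-1.7, -5.1, 3.9]
grip_width: 32.9
finger_force: 30.0
dp [-0.0003, -0.0005, 0.0008] rot [-0.0011, 0.0007, 0.0004] dist 1 t 16.48
```

```bash
python3 -m pendant '{"dp":[[0,-0.0005,0],[0,-0.0005,0],[0,-0.0005,0],[0,-0.0005,0],[0,-0.0005,0],[0,-0.0005,0],[0,-0.0005,0],[0,-0.0005,0]],"rotation":[[0,0,0.17],[0,0,0.35],[0,0,0.53],[0,0,0.71],[0,0,0.89],[0,0,1.07],[0,0,1.24],[0,0,1.28]]}'; python3 -m pendant '{"dp":[[0,0,0],[0,0,0]],"rotation":[[0,0,0],[0,0,0]]}';python3 -m pendant '{"dp":[[0,0,0],[0,0,0],[0,0,0],[0,0,0]],"rotation":[[0,0,0],[0,0,0],[0,0,0],[0,0,0]]}' 0.056;python3 -m pendant '{"dp":[[0,0,-0.03],[0,0,-0.08],[0,0,-0.12],[0,0,-0.12],[0,0,-0.12]],"rotation":[[0,0,0],[0,0,0],[0,0,0],[0,0,0],[0,0,0]]}'
```

```text
time: 17.48
tool_pos: [502.8, 57.7, 47.8]
tcp_rot: [3.14, 0.0, 1.597]
contact_force: [-0.2, -1.8, 3.1]
grip_width: 33.0
finger_force: 30.0
time: 17.73
tool_pos: [502.8, 57.7, 47.7]
tcp_rot: [3.14, 0.0, 1.601]
contact_force: [-1.0, -2.7, 6.0]
grip_width: 32.7
finger_force: 30.0
time: 18.23
tool_pos: [502.3, 58.0, 47.1]
tcp_rot: [-3.141, -0.0, 1.6]
contact_force: [0.6, 0.3, 0.2]
grip_width: 55.4
finger_force: 0.0
time: 18.85
tool_pos: [501.8, 57.9, 166.5]
tcp_rot: [-3.14, -0.0, 1.6]
contact_force: [-0.5, -0.5, 0.3]
grip_width: 56.4
finger_force: 0.0
```

```bash
cat > dial2.py <<'E'
from h import *
for n in("wrist","top"):
    c=cap(n);im=c["im"];hsv=cv2.cvtColor(im,cv2.COLOR_RGB2HSV);S,V=hsv[...,1].astype(int),hsv[...,2].astype(int)
    ct=np.array([502.7,57,67.]);u,v=proj(c,ct);m=np.zeros(V.shape,np.uint8)
    r=c["f"]*14/np.linalg.norm(c["P"][:3,3]-ct);cv2.circle(m,(round(u),round(v)),round(r),1,-1);m=m>0
    g=(V>110)&(S<80)&m;print(n,(round(u),round(v)),r)
    for a,q,k in blobs(g,3):
        ys,xs=np.where(k);p=np.array([plane(c,x,y,67)[:2] for x,y in zip(xs,ys)])
        cc=p.mean(0);dv=cc-ct[:2];_,_,vt=np.linalg.svd(p-cc);l=vt[0]*np.sign(vt[0]@dv)
        cw=lambda d:round((74.97-6-np.degrees(np.arctan2(d[1],d[0])))/57.3,2)
        print(a,q,cc.round(1),"cw from red: by centre",cw(dv),"by axis",cw(l),"len",np.ptp(p@l).round(1))
o=get_obs();print(o["time"],o["joint_positions"],o["tool_pos"])
th=np.radians(-15.03);Rz=np.array([[np.cos(th),-np.sin(th)],[np.sin(th),np.cos(th)]])
ob=np.array([481.6,-29.5])
for l in((46,0),(85,0),(5,0)):print("flap pts",l,(ob+Rz@l).round(1))
E
python3 dial2.py
```

```text
wrist (321, 198) 18.254202424496334
48 [329.8 199.5] [509.4  56.4] cw from red: by centre 1.3 by axis 1.26 len 13.2
top (245, 230) 6.338026363335284
23 [240.9 229.3] [505.2  66.6] cw from red: by centre -0.11 by axis 1.35 len 19.6
18.95 [-3.70166377e-02  3.66303855e-01  1.66895768e+00  1.07735654e-04
  1.10913063e+00 -6.60583818e-02] [501.45660836  57.91235449 165.82403537]
flap pts (46, 0) [526.  -41.4]
flap pts (85, 0) [563.7 -51.5]
flap pts (5, 0) [486.4 -30.8]
```

The dial reads 1.26 rad, which is three clicks. Now the flap: close the fingers and go behind it.

```bash
python3 -c "
from h import *
go([563.7,-51.5,166],165);go([563.7,-51.5,80],165)"
```

```text
dp [-0.1112, 0.059, -0.0004] rot [-0.0022, -0.002, -1.28] dist 126 t 18.95
dp [-0.1112, 0.0593, 0.0856] rot [-0.0022, -0.002, -1.28] dist 152 t 18.95
```

```bash
python3 -m pendant '{"dp":[[-0.04,0.02,0],[-0.09,0.04,0],[-0.111,0.059,0],[-0.111,0.059,0],[-0.111,0.059,0],[-0.111,0.059,0],[-0.111,0.059,0],[-0.111,0.059,0]],"rotation":[[0,0,-0.17],[0,0,-0.35],[0,0,-0.53],[0,0,-0.71],[0,0,-0.89],[0,0,-1.07],[0,0,-1.24],[0,0,-1.28]]}' 0.0; python3 -m pendant '{"dp":[[0,0,0.03],[0,0,0.07],[0,0,0.085],[0,0,0.085]],"rotation":[[0,0,0],[0,0,0],[0,0,0],[0,0,0]]}'; python3 -c "
from h import *
go([563.7,-51.5,80],165);go([502,-35,80],165)"
```

```text
time: 19.95
tool_pos: [563.9, -51.2, 165.6]
tcp_rot: [-3.142, -0.003, 2.883]
contact_force: [0.2, 0.3, 0.6]
grip_width: 0.5
finger_force: 0.0
time: 20.45
tool_pos: [563.8, -51.2, 81.0]
tcp_rot: [-3.142, -0.003, 2.88]
contact_force: [1.0, 0.0, 0.7]
grip_width: 0.4
finger_force: 0.0
dp [0.0001, -0.0003, 0.001] rot [-0.0, -0.0031, -0.0001] dist 1 t 20.45
dp [0.0639, -0.0003, 0.0012] rot [-0.0, -0.0031, -0.0001] dist 64 t 20.45
```

```bash
python3 -m pendant '{"dp":[[0.012,0,0],[0.024,0,0],[0.034,0,0],[0.042,0,0],[0.05,0,0],[0.058,0,0],[0.063,0,0],[0.063,0,0]],"rotation":[[0,0,0],[0,0,0],[0,0,0],[0,0,0],[0,0,0],[0,0,0],[0,0,0],[0,0,0]]}'; python3 -m pendant '{"dp":[[0,0,0],[0,0,0],[0,0,0],[0,0,0],[0,0,-0.04],[0,0,-0.1],[0,0,-0.15],[0,0,-0.15]],"rotation":[[0,0,0],[0,0,0],[0,0,0],[0,0,0],[0,0,0],[0,0,0],[0,0,0],[0,0,0]]}'
python3 - <<'E'
from h import *
import pickle
cs={n:cap(n) for n in("wrist","top")};pickle.dump(cs,open("fin.pkl","wb"))
th=np.radians(-15.03);Rz=np.array([[np.cos(th),-np.sin(th)],[np.sin(th),np.cos(th)]]);ob=np.array([481.6,-29.5])
for n,c in cs.items():
    for l in((-20,0),(-10,10),(0,0),(0,-16),(15,0),(-40,0)):
        u,v=proj(c,[*(ob+Rz@l),46]);
        if 0<u<639 and 0<v<399: print(n,l,round(u),round(v),c["im"][round(v),round(u)])
    hsv=cv2.cvtColor(c["im"],cv2.COLOR_RGB2HSV);u,v=proj(c,[*ob,46]);s=60 if n=="wrist" else 18
    w=hsv[round(v)-s//2:round(v)+s//2,round(u)-s:round(u)+s];print(n,"blue px",int(((w[...,0]>100)&(w[...,0]<125)&(w[...,1]>130)).sum()))
E
```

```text
time: 21.45
tool_pos: [503.4, -35.0, 82.2]
tcp_rot: [3.142, -0.0, 2.88]
contact_force: [0.8, 0.4, -0.1]
grip_width: 0.3
finger_force: 0.0
time: 22.45
tool_pos: [505.7, -35.4, 236.3]
tcp_rot: [3.141, 0.009, 2.88]
contact_force: [-0.0, 1.0, 0.4]
grip_width: 0.3
finger_force: 0.0
wrist (-20, 0) 320 123 [129 130 134]
wrist (-10, 10) 330 133 [58 59 63]
wrist (0, 0) 320 143 [137 140 142]
wrist (0, -16) 304 143 [57 59 62]
wrist (15, 0) 320 158 [131 133 137]
wrist (-40, 0) 320 101 [215 218 222]
wrist blue px 0
top (-20, 0) 283 248 [217 212 196]
top (-10, 10) 280 243 [229 225 215]
top (0, 0) 286 239 [240 238 230]
top (0, -16) 293 241 [240 237 229]
top (15, 0) 287 233 [235 232 222]
top (-40, 0) 281 257 [197 191 174]
top blue px 0
```

```bash
python3 -m pendant '{"dp":[[0,0.06,0],[0.03,0.12,0],[0.05,0.18,0],[0.05,0.18,0],[0.05,0.18,0]],"rotation":[[0,0,0],[0,0,0],[0,0,0],[0,0,0],[0,0,0]]}'
python3 - <<'E'
from h import *
import pickle
c=pickle.load(open("fin.pkl","rb"))["wrist"]
th=np.radians(-15.03);Rz=np.array([[np.cos(th),-np.sin(th)],[np.sin(th),np.cos(th)]]);ob=np.array([481.6,-29.5])
for y in(-25,0,25):
    print(y,[(x,int(c["im"][round(q[1]),round(q[0])].mean())) for x in range(-42,-20,2) for q in [proj(c,[*(ob+Rz@(x,y)),46])]])
c=cap("top");im=c["im"]
hsv=cv2.cvtColor(im,cv2.COLOR_RGB2HSV);H,S,V=[hsv[...,i].astype(int) for i in range(3)]
def box(m,win,z,name):
    w=np.zeros_like(m);w[win[1]:win[3],win[0]:win[2]]=1
    for b in blobs(m&w,200):
        r=rect(b[2]);P=np.array([plane(c,*p,z) for p in r]);print(name,b[0],b[1],P.mean(0).round(1),np.linalg.norm(np.diff(P,axis=0),axis=1).round(1))
box(V<75,(350,220,400,300),22,"handset")
box((S<80)&(V<80),(305,140,360,190),4,"cover")
box((S<60)&(V<110),(245,205,330,275),46,"flap")
E
python3 dial2.py | head -2
```

```text
time: 23.18
tool_pos: [501.3, 151.6, 230.7]
tcp_rot: [-3.14, -0.002, 2.881]
contact_force: [-0.4, -0.6, -0.9]
grip_width: 0.4
finger_force: 0.0
-25 [(-42, 132), (-40, 132), (-38, 131), (-36, 132), (-34, 130), (-32, 131), (-30, 130), (-28, 130), (-26, 69), (-24, 63), (-22, 61)]
0 [(-42, 218), (-40, 218), (-38, 218), (-36, 218), (-34, 218), (-32, 213), (-30, 107), (-28, 140), (-26, 124), (-24, 143), (-22, 57)]
25 [(-42, 218), (-40, 218), (-38, 218), (-36, 218), (-34, 218), (-32, 218), (-30, 218), (-28, 213), (-26, 109), (-24, 151), (-22, 61)]
handset 341 [375.2 255.6] [ 428.4 -232.5   22. ] [145.2  64.9 145.4]
flap 204 [250.4 232.6] [499.   46.1  46. ] [44.3 28.8 44.4]
wrist (227, 202) 14.067926425478348
46 [228.8 209.2] [510.3  56.4] cw from red: by centre 1.28 by axis 1.26 len 13.9
```

Run:
```python
from h import *
th=np.radians(-15.03);Rz=np.array([[np.cos(th),-np.sin(th)],[np.sin(th),np.cos(th)]]);ob=np.array([481.6,-29.5])
def prof(c,pts,z=46):
    r=[]
    for x,y in pts:
        u,v=map(round,proj(c,[*(ob+Rz@(x,y)),z]));r.append((x,y,int(c["im"][v,u].mean())) if 0<=u<640 and 0<=v<400 else (x,y,-1))
    return r
s=cap("scene");w=cap("wrist");t=cap("top")
print("scene y-15",[(a,d) for a,b,d in prof(s,[(x,-15) for x in range(-44,44,4)])])
print("scene x0",[(b,d) for a,b,d in prof(s,[(0,y) for y in range(-48,52,4)])])
print("wrist x0",[(b,d) for a,b,d in prof(w,[(0,y) for y in range(-46,52,3)])])
hsv=cv2.cvtColor(t["im"],cv2.COLOR_RGB2HSV);
for th_ in(80,95,110):
    m=(hsv[...,1]<80)&(hsv[...,2]<th_);k=np.zeros_like(m);k[140:190,300:365]=1
    b=blobs(cv2.morphologyEx((m&k).astype(np.uint8),cv2.MORPH_OPEN,np.ones((3,3))),40);print(th_,[(a,q) for a,q,_ in b])
```

```text
scene y-15 [(-44, 243), (-40, 243), (-36, 243), (-32, 244), (-28, 167), (-24, 134), (-20, 136), (-16, 136), (-12, 135), (-8, 135), (-4, 135), (0, 135), (4, 135), (8, 135), (12, 135), (16, 135), (20, 135), (24, 133), (28, 193), (32, 240), (36, 243), (40, 243)]
scene x0 [(-48, 194), (-44, 241), (-40, 244), (-36, 241), (-32, 154), (-28, 133), (-24, 136), (-20, 135), (-16, 135), (-12, 134), (-8, 135), (-4, 135), (0, 135), (4, 136), (8, 135), (12, 134), (16, 135), (20, 135), (24, 135), (28, 135), (32, 135), (36, 170), (40, 218), (44, 168), (48, 158)]
wrist x0 [(-46, 186), (-43, 216), (-40, 242), (-37, 243), (-34, 194), (-31, 133), (-28, 132), (-25, 134), (-22, 132), (-19, 133), (-16, 133), (-13, 133), (-10, 133), (-7, 133), (-4, 134), (-1, 134), (2, 135), (5, 135), (8, 134), (11, 135), (14, 134), (17, 134), (20, 134), (23, 135), (26, 135), (29, 136), (32, 134), (35, 111), (38, 245), (41, 217), (44, 159), (47, 158), (50, 159)]
80 []
95 [(np.int32(45), array([343.5, 153.5]))]
110 [(np.int32(797), array([331.6, 164.4]))]
```

The flap lies flat in all three views (x from -28 to 27, y ±35 at z 46). The dial is at click 3 and the cover and handset have not moved. I'll hand the job in.

```bash
python3 -c "
from plant import workorder
print(workorder.close_job())"
```

```text
the job is handed in; nothing more can be done
None
```

I finished the job and handed it in at about 23 s: the receiver's switches match the handset (ON, OFF, OFF, ON, OFF), the driver stands in the middle hole, the dial is at three clicks, and the flap is shut; the hand-in returned no verdict.

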